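# Pack the mixing slab and scraper into the painter's tray

## Task

Pack the fitted painter's tray. First pick up the red-handled scraper that lies in the way and lay it, without dropping it, fully down into its own cut-out. Then slide the white mixing slab along the table, up the dark ramp and over the raised lip, without lifting it up off the surface, so that it drops in and lies flat on the floor of its bay; leave the other things on the table where they are.

Things in the scene. Friction and masses are not known exactly. Their poses are not given: they have to be found in the camera images.
- tray: Fixed pale wooden tray with grey-lined recesses, 190 mm wide (x), yawed up to 0.15 rad. Origin at table height under the slab bay's centre, z up; the slab is pushed towards its +y. Along y (mm): ramp -97 to -59, lip to -53, slab bay to 53, wall to 65, scraper section to 155 (top 18 above the table). Walls 24 high stand at the bay's sides and far end.
- bay (a point): Centre of the slab bay's floor, 4 mm above the table. The bay is 127 mm along the tray's x and 106 mm along its y, its floor 10 mm below the lip's crest. The slab's origin lies here when it is home. Axes as the tray's.
- lip (a point): Middle of the lip's crest, 14 mm above the table, 56 mm before the bay's centre; crest 6 mm wide, 127 mm long. The dark ramp before it rises straight from table to crest over 38 mm. Cheeks 24 mm high, 8 mm thick, flare from 63 mm either side of the middle line at the lip to 85 mm at 112 mm before the bay's centre, and guide the slab. Axes as the tray's.
- cutout (a point): Centre of the scraper's cut-out on its floor, 6 mm above the table, 12 mm deep. The scraper's origin lies here when home, its x along the tray's x. Along x (mm): handle slot 29 wide, -82 to -26 (robot's side); finger notch 76 wide to 17; blade recess 59 wide to 82. About 2.5 mm play all round. Axes as the tray's.
- slab: Loose flat white plastic slab, dry colour stains on top: 120 (x) x 100 (y) x 12 mm, 0.15 to 0.31 kg. Origin under its centre. Lies about 300 mm before the bay's centre, up to 25 mm off the tray's middle line, yaw within 0.2 rad of the tray's; +y side leads. Its trailing edge kicks up to 25 mm high as it tips over the lip, and drops once past the lip.
- scraper: Loose scraper, 160 mm long, 0.12 kg, flat on the table between slab and ramp, within 0.25 rad of the tray's x. Origin at mid-length on its underside; x from handle to blade, z up. Red handle (24 wide, 22 high, x -80 to 20 mm) towards the robot; steel blade 4 mm thick, x 20 to 80 mm, 38 then 54 mm wide. At least 35 mm either side of the handle's middle line is free.
- scraper_grip (a point): Grip point on the scraper's handle, 11 mm above its origin, within a few mm of its centre of mass; grip across the handle (24 mm). When the scraper is home this point is over the finger notch and the handle stands 10 mm above the tray's top. Axes as the scraper's.
- brush_flat: Loose paint brush with a blue handle, 190 mm long along its x, 20 mm wide, 14 mm high, lying beside the slab's way on the far side. Origin under its middle. Leave it.
- brush_long: Loose paint brush with a pale handle, 210 mm long along its x, 20 mm wide, 14 mm high, lying beside the slab's way on the robot's side. Origin under its middle. Leave it.
- jar_ochre: Loose ochre jar with a black cap, 48 mm across, 55 mm high, standing next to the tray on the robot's side. Origin under its middle. Leave it.
- jar_blue: Loose blue jar with a white cap, 52 mm across, 60 mm high. Origin under its middle. Leave it.
- oil_bottle: Loose amber bottle, 52 mm across, 130 mm high. Origin under its middle. Leave it.
- mug: Loose blue mug, 76 mm across, 85 mm high, handle to its +y. Origin under its middle. Leave it.
- sanding_block: Loose cork sanding block, 100 x 60 x 35 mm. Origin under its middle. Leave it.
Mind the look-alikes: they are no part of the job. Several things look just like the scraper: the one meant starts farthest from the robot's base.

How it is judged (in metres and radians):
On the way, in this order (a step that is already met when the one before it is completed fails the run):
1. the scraper lies fully down in its cut-out, let go (x of scraper in the frame of cutout between -0.006 and 0.006 m and y of scraper in the frame of cutout between -0.006 and 0.006 m and z of scraper in the frame of cutout below 0.003 m and angle between the x axis of scraper and the x axis of tray, either way round below 0.08 rad and angle between scraper's own z axis and vertical below 0.06 rad and contact force between scraper and the fingers below 0.1 N), for 0.2 s.
2. the slab lies flat on the floor of its bay (x of slab in the frame of bay between -0.007 and 0.007 m and y of slab in the frame of bay between -0.006 and 0.006 m and z of slab in the frame of bay below 0.003 m and angle between slab's own z axis and vertical below 0.05 rad), for 0.2 s.
At the end, for the whole second after the job is handed in: Scraper in its cut-out: within 6 mm of its centre on each tray axis, under 3 mm above its floor, 0.08 rad of the tray's x, tilt under 0.06 rad, not held. Slab in its bay: within 7 mm (x) and 6 mm (y) of its centre, under 3 mm above its floor, tilt under 0.05 rad. Both at rest (all of step 1 and all of step 2 and linear speed of each of slab, scraper below 0.02 m/s); the robot touches nothing.
It fails at once if the slab is lifted (underside centre more than 50 mm above the table) (height (world z) of slab above 0.05 m).
It fails at once if the scraper is dropped (out of the fingers while more than 35 mm above the table) (height (world z) of scraper above 0.035 m and contact force between scraper and the fingers below 0.05 N).
It fails at once if one of the other things on the table is moved more than 30 mm (distance of any of brush_flat, brush_long, jar_ochre, jar_blue, oil_bottle, mug, sanding_block from where it was at the start of the episode above 0.03 m).
It also fails if it takes over 61 s, if anything falls off the work surface, if the arm or the gripper's body presses on something with over 40 N, if the wrist force passes 120 N, or if a joint passes its speed limit or range.

## Robot

A 6-joint arm with a two-finger parallel gripper is mounted at the origin on the work surface. World frame = base frame: x ahead of the robot, y to its left, z up, the work surface at z = 0. Lengths are in m, angles in degrees, forces in N, time in s.
With the tool pointing down it reaches from about 0.25 to 0.725 m from the base axis. Payload 9.7 kg.
Tool frame: the origin (TCP) lies midway between the tips of the shut fingers; the grasp point (between the pads) lies 19 mm behind it; z points along the fingers, y is the direction in which the jaws open and shut (so a half turn about z gives the same grasp; the last joint's range is limited). The gripper opens to 85 mm and grips with 20 to 120 N. Pads are 22 mm wide; open, the fingers measure 114 mm over their backs; the gripper's body (76 mm by 85 mm) begins 54 mm behind the grasp point. The pads swing forward as they close: fully open they stand 13 mm farther back than shut.
Start: joints at [66.807, 4.979, 10.078, 95.1, 0, 90], TCP at [0.217, 0.506, 0.231] pointing down, gripper open.
Joint ranges: [-179.16, 179.16], [-48.56, 103.87], [-65.8, 70.77], [-126.05, 130.52], [-82.76, 87.17], [-180, 180]. Speed limits (degrees/s): [127.2, 127.2, 147.25, 180, 180, 180].

## Interface

Orientations are given as [roll, pitch, yaw] about the fixed x, y, z axes, in that order (R = Rz(yaw) Ry(pitch) Rx(roll)).
In Python, from workcell import get_obs, camera, get_calibration, job_done gives the robot as it stands.
- The arm moves only by the tool play_rows, never from a script. Its argument "commands" is text: rows parted by semicolons, each of 5 numbers parted by spaces: the opening, from 0 (shut) to 1 (fully open), then the shift along the world's x, y, z in mm, then the turn about the world's z in degrees. A call has 1 to 10 rows; each row is the pose to reach, as a shift and turn from the pose commanded when the call began; what a row does not reach only later rows make up. A row lasts 1/12 s, in which the tool goes at most 41.7 mm and 7.16 degrees, less where a joint would pass 70% of its speed; a pose out of reach is approached as far as the arm can. A call with a gripper value outside its range is refused whole. The fingers move at their own pace and stop on an object; "force" is the grip in N (left out, the last holds). Time passes only in rows, so rows that repeat a pose let the fingers close. It gives the time, the measured TCP pose, the force and the opening at its end, in the units of the state.
- get_obs(): the state, without advancing time (a new reading comes with each control period).
- camera(name): name is "side" or "top"; returns the picture (420x560x3 uint8, red, green, blue); there is no depth.
- get_calibration(name): a dict with "fx", "fy", "cx", "cy" (pixels), "eye" and "attitude" of the camera in the world. Camera axes: x right, y down, z forward; pixel columns grow to the right and rows downward; lengths in m; the calibration is good to about 2 mm. A picture is of the moment at which its call begins. get_calibration takes no time and is no camera call.
- job_done(): hands the job in, once; it reports no verdict.
The state is a dict: "time": time; "q": joint angles; "qd": joint speeds; "joint_efforts": joint torques, N m; "ee_pos": TCP position; "tcp_rot": TCP orientation; "wrist_force": force on the tool from outside, world axes, zero at the start; "torque": the same for the moment, N m; "opening": finger opening in m.
Only numpy, scipy, OpenCV 4.12 (cv2) and the standard library are available. Lean on these libraries where they do the work, as an engineer would, in place of code of your own. Each camera call takes 0.05 s, during which the arm holds its last target.

## Working session

There is one attempt and no reset: what is moved stays moved. The work goes in short steps, Python scripts to look and compute and a tool call to move; the robot and the scene stay as the last step left them, time stands still between calls to the robot, and variables do not carry over. Pictures are saved under pics/ and viewed, and the job is handed in when it is done.

Besides the shell and the picture viewer there is one more tool, called after "Request:" by a JSON object that holds its "method" and its "body". play_rows: Moves the arm, as the interface text tells. Its arguments: {"type":"object","properties":{"commands":{"type":"string"},"force":{"type":"number"}},"required":["commands"]}

```bash
mkdir -p pics; ls
python3 - <<'E'
from workcell import *
import cv2
for n in("top","side"):
    cv2.imwrite(f"pics/{n}0.png",camera(n)[...,::-1]); print(n,get_calibration(n))
print(get_obs())
E
```

```text
pics
top {'fx': 486.36317687876993, 'fy': 486.36317687876993, 'cx': 269.25561315792805, 'cy': 210.96419589816344, 'eye': array([0.26005004, 0.01150992, 1.29854754]), 'attitude': array([-170.76419104,    0.55188578,  -90.74733932])}
side {'fx': 477.3904483861941, 'fy': 477.3904483861941, 'cx': 271.9815137608671, 'cy': 217.0530973998395, 'eye': array([-0.63959206, -0.30683924,  1.11106249]), 'attitude': array([-1.33053416e+02,  9.52230785e-02, -7.42548407e+01])}
{'time': 0.1, 'q': array([ 6.68084086e+01,  5.00638018e+00,  1.00408079e+01,  9.50994053e+01,
       -1.78129336e-04,  9.00012456e+01]), 'qd': array([ 0.0804925 , -0.03763274,  0.13626745,  0.06085095,  0.06081584,
        0.05854554]), 'joint_efforts': array([-1.59542815e-03, -5.21561587e+01,  4.65653479e+01,  1.60310621e-02,
       -5.96478208e-05, -1.86309975e-06]), 'ee_pos': array([0.21651768, 0.50537617, 0.23068526]), 'tcp_rot': array([-1.79935022e+02,  1.79541773e-04,  1.56807163e+02]), 'wrist_force': array([ 0.14359659, -1.11193915,  0.27244234]), 'torque': array([ 0.03498629, -0.02322624,  0.03798264]), 'opening': 0.08588495219437531}
```

View pics/top0.png

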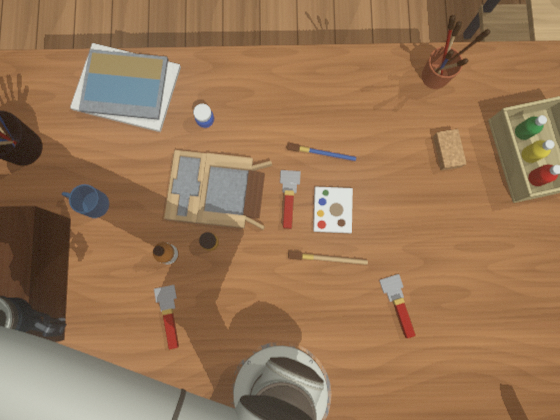

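View pics/side0.png

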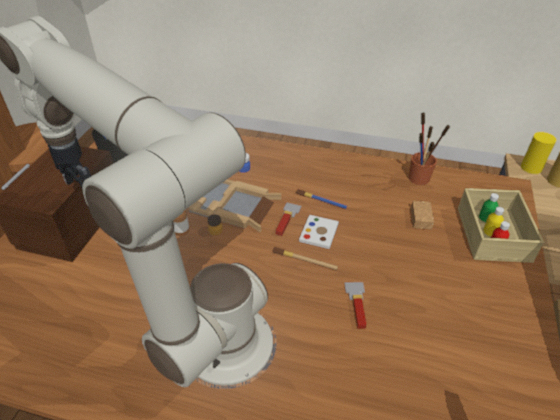

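The top view has the robot at the bottom, with +x up and +y left. The target scraper is at about (289,200), the slab at (333,210), and the tray spans (167–265, 150–230). Next I'll zoom in and measure.

```bash
cat > h.py <<'E'
import numpy as np, cv2
from scipy.spatial.transform import Rotation as R
from workcell import *
def rot(c): return R.from_euler('xyz',c['attitude'],degrees=True).as_matrix()
def ray(c,px,z):
    px=np.atleast_2d(np.asarray(px,float)); d=np.c_[(px[:,0]-c['cx'])/c['fx'],(px[:,1]-c['cy'])/c['fy'],np.ones(len(px))]@rot(c).T
    e=c['eye']; z=np.asarray(z,float)
    return e+d*((z-e[2])/d[:,2])[:,None]
def proj(c,p):
    q=(np.atleast_2d(p)-c['eye'])@rot(c); return np.c_[q[:,0]/q[:,2]*c['fx']+c['cx'],q[:,1]/q[:,2]*c['fy']+c['cy']]
E
python3 - <<'E'
from h import *
c=get_calibration('top'); im=cv2.imread('pics/top0.png')
cv2.imwrite('pics/z0.png',cv2.resize(im[135:285,155:375],None,fx=3.6,fy=3.6,interpolation=cv2.INTER_CUBIC))
hsv=cv2.cvtColor(im,cv2.COLOR_BGR2HSV)
def show(name,m,z,n=1,roi=None):
    k=np.zeros(m.shape,np.uint8); x0,y0,x1,y1=roi; k[y0:y1,x0:x1]=255
    m=cv2.bitwise_and(m,k)
    cs,_=cv2.findContours(m,cv2.RETR_EXTERNAL,cv2.CHAIN_APPROX_NONE)
    for q in sorted(cs,key=cv2.contourArea)[::-1][:n]:
        P=ray(c,q[:,0,:],z)[:,:2]
        r=cv2.minAreaRect((P*1000).astype(np.float32)); print(name,cv2.contourArea(q),r,'px',cv2.boundingRect(q))
show('slab',cv2.inRange(hsv,(0,0,170),(180,50,255)),.012,1,(305,175,365,245))
show('handle',cv2.inRange(hsv,(0,150,60),(8,255,255))|cv2.inRange(hsv,(172,150,60),(180,255,255)),.022,1,(270,160,310,240))
show('blade',cv2.inRange(hsv,(0,0,100),(180,60,255)),.004,1,(270,160,305,200))
show('grey bay',cv2.inRange(hsv,(0,0,60),(180,75,200)),.004,3,(160,145,262,235))
print([hsv[r,cc] for r,cc in((190,225),(180,190),(200,260),(160,225),(180,290))])
E
```

```text
slab 1619.0 ((471.5826721191406, -149.10572814941406), (100.40172576904297, 122.8126449584961), 86.17552185058594) px (314, 187, 39, 46)
handle 240.0 ((465.80322265625, -28.136011123657227), (23.260879516601562, 88.05122375488281), 84.95374298095703) px (283, 195, 11, 34)
blade 327.5 ((552.6280517578125, -36.40617370605469), (54.60392761230469, 61.3270378112793), 89.04955291748047) px (280, 170, 21, 23)
grey bay 1722.5 ((529.2869262695312, 138.20761108398438), (107.5157241821289, 126.90376281738281), 82.6989517211914) px (204, 166, 45, 50)
grey bay 1078.5 ((543.13134765625, 248.3063201904297), (75.984130859375, 166.8999481201172), 82.57762908935547) px (171, 156, 30, 61)
grey bay 0.0 ((413.3849792480469, 194.2392120361328), (0.0, 0.0), 0.0) px (205, 233, 1, 1)
[array([100,  10, 152], dtype=uint8), array([ 90,   5, 154], dtype=uint8), array([ 12, 123, 116], dtype=uint8), array([ 19,  85, 203], dtype=uint8), array([ 38,   6, 171], dtype=uint8)]
```

View pics/z0.png

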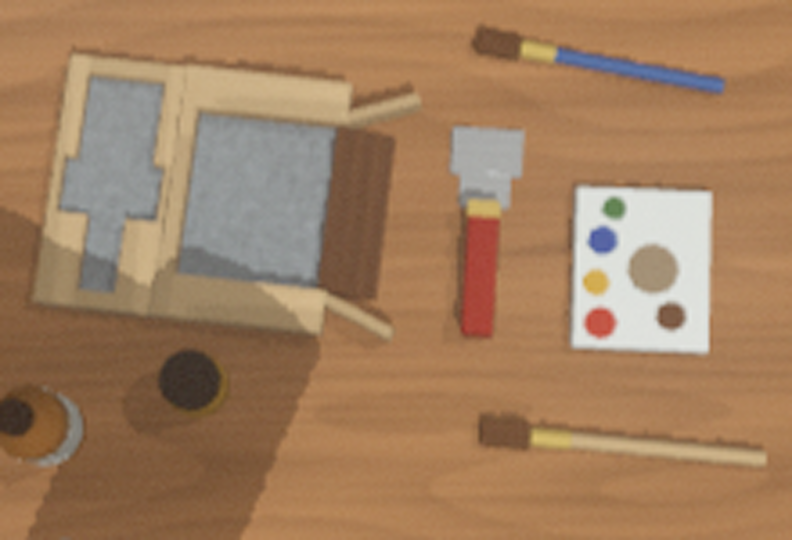

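```bash
cat > tray.py <<'E'
from h import *
from scipy.ndimage import map_coordinates
from scipy.optimize import least_squares
c=get_calibration('top')
def edgescan(im,T,yaw,edges,half=7):
    """edges: (name,p0,p1,z,n) in frame mm; returns offset of strongest gradient along n (mm)"""
    g=cv2.cvtColor(im,cv2.COLOR_BGR2LAB).astype(float)
    cy,sy=np.cos(yaw),np.sin(yaw); A=np.array([[cy,-sy],[sy,cy]])
    out=[]
    for name,p0,p1,z,n in edges:
        s=np.linspace(0.12,0.88,25); t=np.arange(-half,half+.01,.25)
        base=np.outer(1-s,p0)+np.outer(s,p1)
        P=base[:,None,:]+t[None,:,None]*np.array(n,float)
        W=P@A.T/1000+np.array(T)
        px=proj(c,np.c_[W.reshape(-1,2),np.full(W[...,0].size,z/1000)])
        prof=np.stack([map_coordinates(g[...,k],[px[:,1],px[:,0]],order=3).reshape(P.shape[:2]) for k in range(3)],-1).mean(0)
        d=np.linalg.norm(np.gradient(prof,axis=0),axis=1)
        i=int(np.argmax(d)); 
        pk=[(round(t[j],2),round(d[j],1)) for j in range(1,len(t)-1) if d[j]>d[j-1] and d[j]>=d[j+1] and d[j]>.3*d[i]]
        out.append((name,pk))
    return out
E
cat > run1.py <<'E'
from tray import *
im=cv2.imread('pics/top0.png')
E=[('cut handle end x=-82 z18',(-82,97),(-82,123),18,(1,0)),
('blade end x=82 z6',(82,85),(82,135),6,(1,0)),
('blade end x=82 z18',(82,85),(82,135),18,(1,0)),
('blade -y y=80.5 z18',(25,80.5),(80,80.5),18,(0,1)),
('blade +y 139.5 z18',(25,139.5),(80,139.5),18,(0,1)),
('notch -y 72 z18',(-24,72),(15,72),18,(0,1)),
('notch +y 148 z18',(-24,148),(15,148),18,(0,1)),
('slot -y 95.5',(-80,95.5),(-30,95.5),18,(0,1)),
('slot +y 124.5',(-80,124.5),(-30,124.5),18,(0,1)),
('far outer 95 z18',(95,70),(95,150),18,(1,0)),
('far outer bay 95 z24',(95,-45),(95,45),24,(1,0)),
('end outer 155 z18',(-90,155),(90,155),18,(0,1)),
('bay -x z24',(-63.5,-50),(-63.5,50),24,(1,0)),
('bay +x z4',(63.5,-50),(63.5,50),4,(1,0)),
('bay -y lip z14',(-60,-53),(60,-53),14,(0,1)),
('bay +y z4',(-60,53),(60,53),4,(0,1)),
('bay +y z24',(-60,53),(60,53),24,(0,1)),
('ramp foot -97 z0',(-60,-97),(60,-97),0,(0,1))]
for o in edgescan(im,(.529,.138),np.radians(-7.3),E): print(o)
E
python3 run1.py
```

```text
('cut handle end x=-82 z18', [(np.float64(-1.5), np.float64(1.3))])
('blade end x=82 z6', [(np.float64(2.0), np.float64(2.0))])
('blade end x=82 z18', [(np.float64(-5.75), np.float64(0.9)), (np.float64(-1.0), np.float64(2.0))])
('blade -y y=80.5 z18', [(np.float64(-1.75), np.float64(2.8)), (np.float64(3.5), np.float64(1.0))])
('blade +y 139.5 z18', [(np.float64(-4.75), np.float64(1.8)), (np.float64(-1.25), np.float64(3.5))])
('notch -y 72 z18', [(np.float64(-5.25), np.float64(1.7)), (np.float64(-1.5), np.float64(3.4)), (np.float64(2.5), np.float64(1.7))])
('notch +y 148 z18', [(np.float64(-4.75), np.float64(1.7)), (np.float64(-1.0), np.float64(2.7)), (np.float64(5.5), np.float64(2.9))])
('slot -y 95.5', [(np.float64(-1.25), np.float64(2.4)), (np.float64(4.5), np.float64(0.9))])
('slot +y 124.5', [(np.float64(-4.5), np.float64(1.5)), (np.float64(-1.25), np.float64(2.8))])
('far outer 95 z18', [(np.float64(-0.5), np.float64(3.4)), (np.float64(4.25), np.float64(1.9))])
('far outer bay 95 z24', [(np.float64(-0.5), np.float64(4.0)), (np.float64(5.25), np.float64(1.7))])
('end outer 155 z18', [(np.float64(-1.5), np.float64(3.0))])
('bay -x z24', [(np.float64(-0.5), np.float64(2.6))])
('bay +x z4', [(np.float64(-1.25), np.float64(1.4)), (np.float64(3.5), np.float64(2.4))])
('bay -y lip z14', [(np.float64(1.0), np.float64(3.0))])
('bay +y z4', [(np.float64(-1.75), np.float64(2.1)), (np.float64(2.25), np.float64(2.9))])
('bay +y z24', [(np.float64(-5.0), np.float64(2.2)), (np.float64(-1.0), np.float64(3.0))])
('ramp foot -97 z0', [(np.float64(-1.0), np.float64(2.6))])
```

```bash
cat > run2.py <<'E'
from tray import *
im=cv2.imread('pics/top0.png')
E=[('blade tip 80 z4',(80,-25),(80,25),4,(1,0)),
('blade +y 27',(50,27),(78,27),4,(0,1)),('blade -y',(50,-27),(78,-27),4,(0,1)),
('h+y back',(-78,12),(-40,12),22,(0,1)),('h+y fr',(-40,12),(5,12),22,(0,1)),
('h-y back',(-78,-12),(-40,-12),22,(0,1)),('h-y fr',(-40,-12),(5,-12),22,(0,1)),
('h end z22',(-80,-9),(-80,9),22,(1,0)),('h end z0',(-80,-9),(-80,9),0,(1,0))]
for o in edgescan(im,(.502,-.0316),np.radians(-5.),E): print(o)
E=[('+x',(60,-45),(60,45),12,(1,0)),('-x',(-60,-45),(-60,45),12,(1,0)),
('+y a',(-55,50),(0,50),12,(0,1)),('+y b',(0,50),(55,50),12,(0,1)),('-y a',(-55,-50),(0,-50),12,(0,1)),('-y b',(0,-50),(55,-50),12,(0,1))]
for o in edgescan(im,(.4716,-.1491),np.radians(-3.8),E): print(o)
for nm,p in dict(bf0=(288,147),bf1=(356,158),bl0=(288,254),bl1=(368,262)).items(): print(nm,ray(c,p,.007))
print('ochre top',ray(c,(208,240),.055),'oil',ray(c,(159,250),.130))
E
python3 run2.py
```

```text
('blade tip 80 z4', [(np.float64(1.25), np.float64(2.6))])
('blade +y 27', [(np.float64(0.0), np.float64(3.4))])
('blade -y', [(np.float64(0.75), np.float64(2.6))])
('h+y back', [(np.float64(-1.75), np.float64(2.0)), (np.float64(5.0), np.float64(2.0))])
('h+y fr', [(np.float64(-1.5), np.float64(1.9)), (np.float64(6.0), np.float64(2.4))])
('h-y back', [(np.float64(-0.5), np.float64(2.7))])
('h-y fr', [(np.float64(0.0), np.float64(2.5))])
('h end z22', [(np.float64(-2.25), np.float64(2.5))])
('h end z0', [(np.float64(0.5), np.float64(2.4))])
('+x', [(np.float64(1.25), np.float64(6.6))])
('-x', [(np.float64(-1.25), np.float64(5.5))])
('+y a', [(np.float64(0.25), np.float64(6.5))])
('+y b', [(np.float64(0.75), np.float64(6.6))])
('-y a', [(np.float64(-0.75), np.float64(6.6))])
('-y b', [(np.float64(-1.0), np.float64(4.8))])
bf0 [[ 0.64754915 -0.03262407  0.007     ]]
bf1 [[ 0.61345577 -0.21786405  0.007     ]]
bl0 [[ 0.35389861 -0.02697734  0.007     ]]
bl1 [[ 0.3299037  -0.23770274  0.007     ]]
ochre top [[0.38914679 0.17917663 0.055     ]] oil [[0.35884939 0.28702969 0.13      ]]
```

Request:
{"method": "play_rows", "body": {"commands": "1 30 -40 0 7; 1 60 -80 0 14; 1 80 -120 0 18; 1 100 -160 0 18; 1 120 -200 0 18; 1 150 -240 0 18; 1 180 -280 0 18", "force": 30}}

```text
time: 0.68
ee_pos: [0.37, 0.2615, 0.2313]
tcp_rot: [180.0, 0.0, 174.8]
wrist_force: [0.8, 0.9, 0.9]
opening: 0.0859
```

Request:
{"method": "play_rows", "body": {"commands": "0.7 15 -38 0 0; 0.7 30 -76 0 0; 0.7 45 -114 -20 0; 0.7 60 -150 -40 0; 0.7 75 -185 -60 0; 0.7 90 -220 -80 0; 0.7 100 -245 -110 0; 0.7 106 -258 -140 0; 0.7 106 -258 -165 0; 0.7 106 -258 -165 0"}}

```text
time: 1.52
ee_pos: [0.4728, 0.0043, 0.0608]
tcp_rot: [-180.0, -0.5, 174.7]
wrist_force: [-1.1, -0.4, -0.9]
opening: 0.0598
```

Run:
```python
from h import *
o=get_obs(); print(o['q'],o['ee_pos'],o['tcp_rot'],o['opening'],o['wrist_force'])
im=camera('top')[...,::-1]; cv2.imwrite('pics/t1.png',cv2.resize(im[135:285,155:375],None,fx=3.6,fy=3.6,interpolation=cv2.INTER_CUBIC))
print(get_obs()['ee_pos'])
```

```text
[ 5.22543973e-01 -4.91727350e+00 -1.86951220e+01  7.67128711e+01
  6.98820816e-04  5.85042783e+00] [0.47276347 0.00431525 0.06077448] [-179.950674     -0.48823479  174.67190299] 0.0597943873517623 [-1.12180303 -0.37880165 -0.87725196]
[0.47384578 0.00504594 0.06394019]
```

View pics/t1.png

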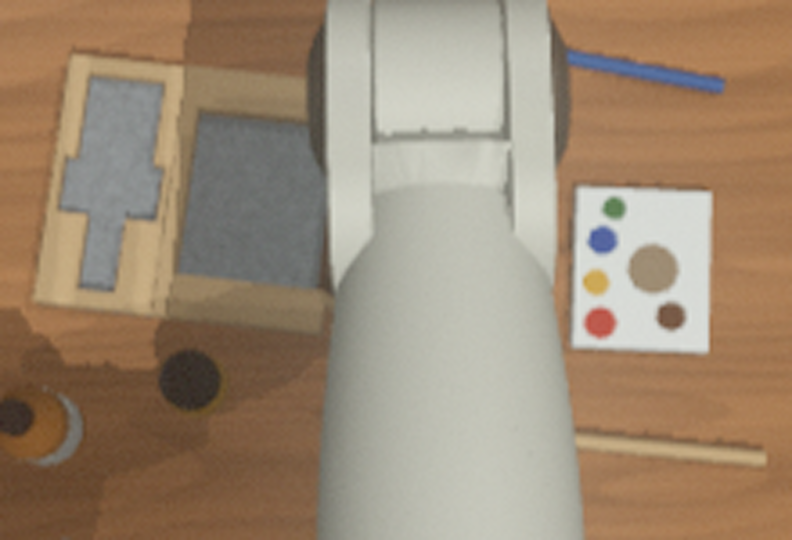

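The arm blocks the top view here and the last rows fell short, so I'll finish the approach using the measured pose.

Request:
{"method": "play_rows", "body": {"commands": "0.7 15 -20 0 0.3; 0.7 29 -37 0 0.3; 0.7 29 -37 0 0.3; 0.7 29 -37 0 0.3"}}

```text
time: 1.9
ee_pos: [0.5058, -0.0314, 0.0683]
tcp_rot: [180.0, 0.1, 175.1]
wrist_force: [-0.3, -0.6, -0.4]
opening: 0.0598
```

```bash
python3 - <<'E'
from h import *
im=camera('side')[...,::-1]; cv2.imwrite('pics/s1.png',cv2.resize(im[130:280,180:380],None,fx=4,fy=4,interpolation=cv2.INTER_CUBIC))
o=get_obs(); print(o['ee_pos'],o['tcp_rot'])
E
python3 - <<'E'
exec(open('run1.py').read().replace("cv2.imread('pics/top0.png')","np.ascontiguousarray(camera('top')[...,::-1])"))
E
```

```text
[ 0.50528688 -0.03097584  0.0679343 ] [1.79985258e+02 8.38399600e-02 1.75123736e+02]
('cut handle end x=-82 z18', [(np.float64(-1.0), np.float64(3.1)), (np.float64(3.75), np.float64(2.1))])
('blade end x=82 z6', [(np.float64(2.0), np.float64(2.0))])
('blade end x=82 z18', [(np.float64(-1.0), np.float64(2.0))])
('blade -y y=80.5 z18', [(np.float64(-1.75), np.float64(2.9)), (np.float64(3.5), np.float64(1.0))])
('blade +y 139.5 z18', [(np.float64(-4.75), np.float64(1.8)), (np.float64(-1.25), np.float64(3.5))])
('notch -y 72 z18', [(np.float64(-5.25), np.float64(1.6)), (np.float64(-1.5), np.float64(3.4)), (np.float64(2.5), np.float64(1.7))])
('notch +y 148 z18', [(np.float64(-4.5), np.float64(1.7)), (np.float64(-0.75), np.float64(2.7)), (np.float64(5.5), np.float64(3.0))])
('slot -y 95.5', [(np.float64(-1.5), np.float64(2.6)), (np.float64(4.5), np.float64(0.9))])
('slot +y 124.5', [(np.float64(-4.5), np.float64(2.0)), (np.float64(-1.0), np.float64(3.3))])
('far outer 95 z18', [(np.float64(-0.5), np.float64(3.3)), (np.float64(4.25), np.float64(1.9))])
('far outer bay 95 z24', [(np.float64(-1.0), np.float64(1.6))])
('end outer 155 z18', [(np.float64(-1.5), np.float64(3.3))])
('bay -x z24', [(np.float64(-1.25), np.float64(1.5))])
('bay +x z4', [(np.float64(-1.25), np.float64(0.9)), (np.float64(3.5), np.float64(1.9))])
('bay -y lip z14', [(np.float64(-1.5), np.float64(2.2)), (np.float64(3.75), np.float64(0.8))])
('bay +y z4', [(np.float64(1.75), np.float64(3.8))])
('bay +y z24', [(np.float64(-1.5), np.float64(3.9))])
('ramp foot -97 z0', [(np.float64(-5.75), np.float64(2.1)), (np.float64(-2.25), np.float64(2.2))])
```

View pics/s1.png

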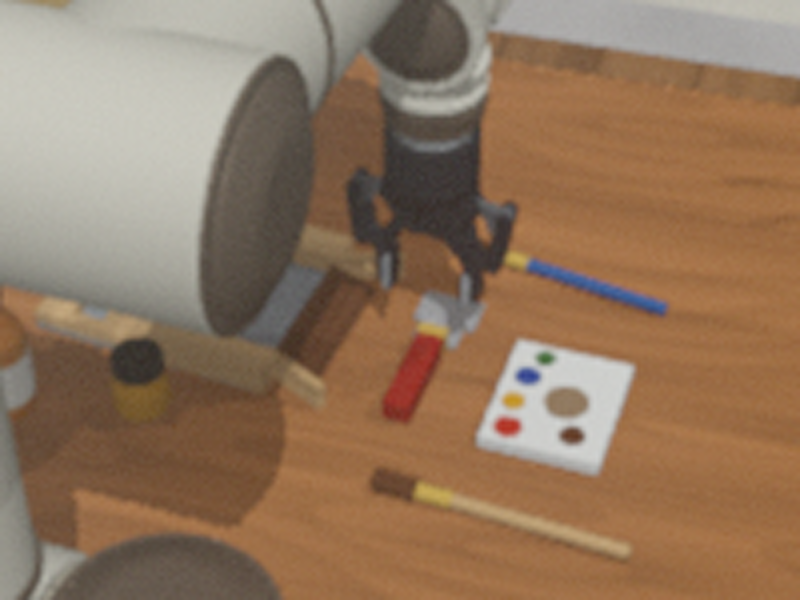

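Request:
{"method": "play_rows", "body": {"commands": "0.7 -2 -1 -25 0; 0.7 -2 -1 -45 0; 0.7 -2 -1 -58 0; 0.7 -2 -1 -63 0; 0.7 -2 -1 -63 0; 0.2 -2 -1 -63 0; 0.1 -2 -1 -63 0; 0.1 -2 -1 -63 0; 0.1 -2 -1 -63 0; 0.1 -2 -1 -63 0", "force": 40}}

```text
time: 2.83
ee_pos: [0.5036, -0.0324, 0.0047]
tcp_rot: [180.0, 0.1, 175.1]
wrist_force: [-1.1, -0.2, 6.0]
opening: 0.0231
```

Request:
{"method": "play_rows", "body": {"commands": "0.1 0 0 12 0; 0.1 0 0 30 0; 0.1 0 0 45 0; 0.1 5 30 48 -1; 0.1 10 60 48 -2; 0.1 15 95 48 -2.4; 0.1 20 130 48 -2.4; 0.1 25 165 48 -2.4; 0.1 30 200 48 -2.4; 0.1 35 235 48 -2.4"}}

```text
time: 3.67
ee_pos: [0.5379, 0.2043, 0.0523]
tcp_rot: [180.0, 0.0, 172.7]
wrist_force: [1.2, -0.5, -1.6]
opening: 0.023
```

Run:
```python
from h import *
im=camera('side')[...,::-1]; cv2.imwrite('pics/s2.png',cv2.resize(im[130:280,150:350],None,fx=4,fy=4,interpolation=cv2.INTER_CUBIC))
o=get_obs(); print(o['ee_pos'],o['tcp_rot'],o['opening'])
im=camera('top')[...,::-1]; cv2.imwrite('pics/t2.png',cv2.resize(im[135:285,135:355],None,fx=3.6,fy=3.6,interpolation=cv2.INTER_CUBIC))
```

```text
[0.53852616 0.2094907  0.05214636] [1.79818945e+02 6.95180053e-02 1.72868563e+02] 0.023062563912049392
```

View pics/s2.png

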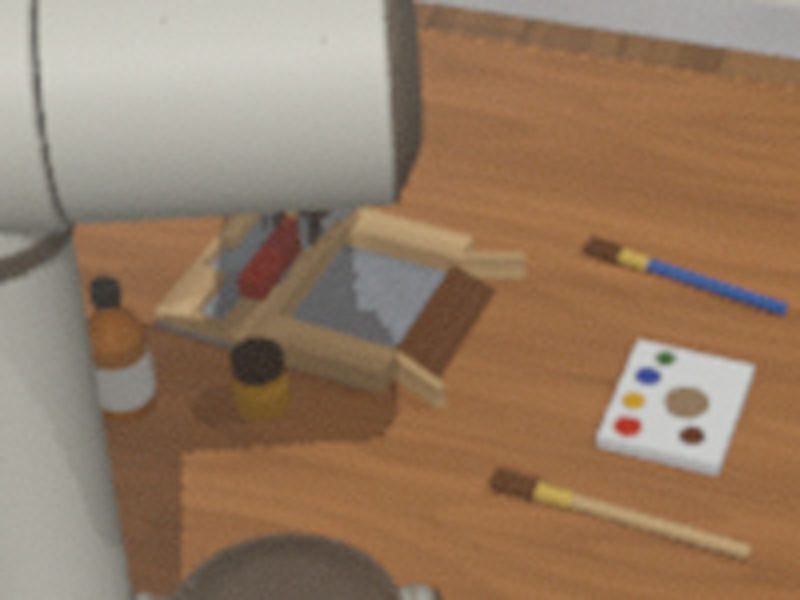

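View pics/t2.png

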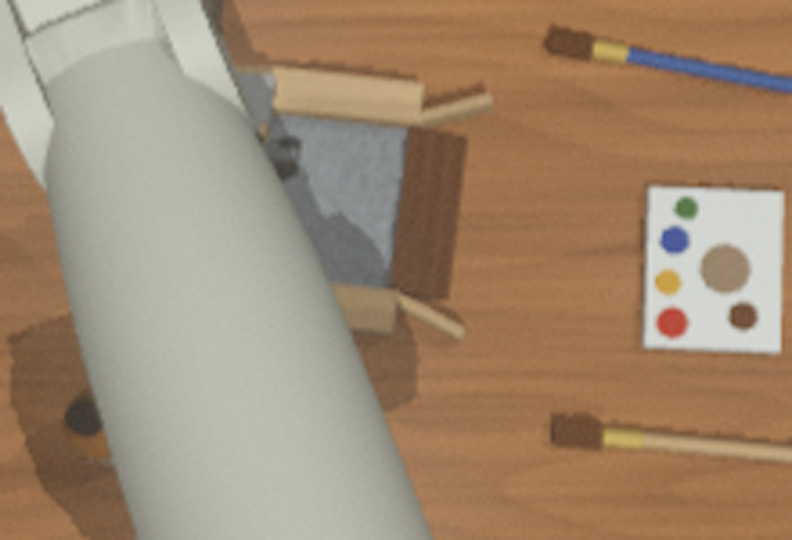

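Request:
{"method": "play_rows", "body": {"commands": "0.1 2 25 0 0; 0.1 4 43 0 0; 0.1 4 43 0 0; 0.1 4 43 0 0; 0.1 4 43 0 0"}}

```text
time: 4.18
ee_pos: [0.5417, 0.2447, 0.0516]
tcp_rot: [-180.0, -0.0, 172.7]
wrist_force: [-0.4, -0.7, -1.5]
opening: 0.0231
```

Run:
```python
from h import *
c=get_calibration('side')
im=np.ascontiguousarray(camera('side')[...,::-1]); cv2.imwrite('pics/s3.png',cv2.resize(im[150:250,170:300],None,fx=6,fy=6,interpolation=cv2.INTER_CUBIC))
o=get_obs(); print(o['ee_pos'],o['tcp_rot'],o['opening'],o['wrist_force'])
hsv=cv2.cvtColor(im,cv2.COLOR_BGR2HSV)
m=cv2.inRange(hsv,(0,150,50),(8,255,255))|cv2.inRange(hsv,(172,150,50),(180,255,255)); m[:150]=0;m[250:]=0;m[:,:170]=0;m[:,300:]=0
cs,_=cv2.findContours(m,cv2.RETR_EXTERNAL,cv2.CHAIN_APPROX_NONE); q=max(cs,key=cv2.contourArea)
print(cv2.contourArea(q),cv2.boundingRect(q),cv2.minAreaRect(q))
# predicted corners of handle
e=o['ee_pos']; yaw=np.radians(o['tcp_rot'][2]-180)
ex=np.array([np.cos(yaw),np.sin(yaw)]);ey=np.array([-ex[1],ex[0]])
for x,y,z in((-80,12,22),(-80,-12,22),(-80,12,0),(-80,-12,0),(5,-12,22),(5,12,22)):
    p=e[:2]+(x*ex+y*ey)/1000; print((x,y,z),proj(c,[*p,z/1000+e[2]-.0047]))
```

```text
[0.54172127 0.24449436 0.05155421] [-1.79976458e+02 -6.26007204e-03  1.72665473e+02] 0.022788875317117752 [ 0.34715392 -0.45770345 -1.27916827]
0.0 (204, 200, 1, 1) ((204.0, 200.0), (0.0, 0.0), 0.0)
(-80, 12, 22) [[197.23792405 196.35560079]]
(-80, -12, 22) [[203.52420354 198.18078921]]
(-80, 12, 0) [[197.94312377 201.29515493]]
(-80, -12, 0) [[204.17377326 203.1244868 ]]
(5, -12, 22) [[215.52102277 183.39290437]]
(5, 12, 22) [[209.40125045 181.69206517]]
```

View pics/s3.png

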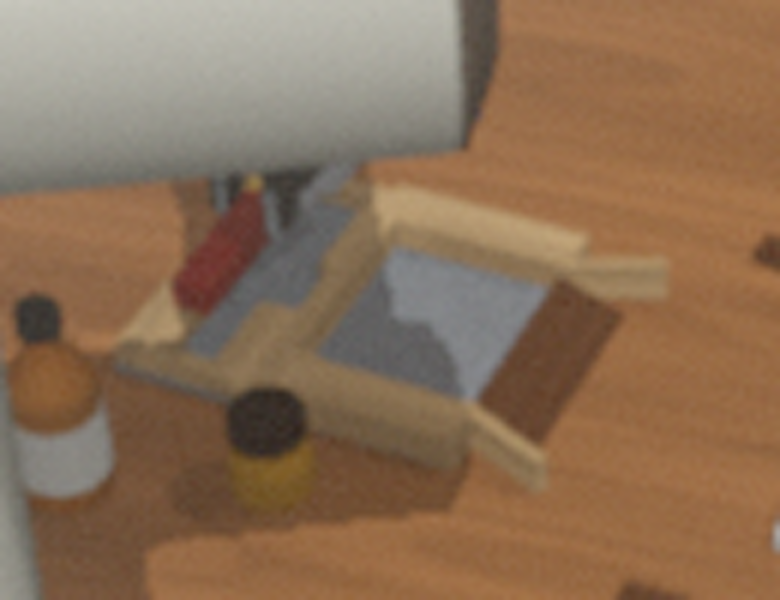

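```bash
cat > run3.py <<'E'
import tray
from tray import *
tray.c=get_calibration('side')
im=np.ascontiguousarray(camera('side')[...,::-1])
E=[('cut handle end x=-82 z18',(-82,97),(-82,123),18,(1,0)),
('notch -y 72 z18',(-24,72),(15,72),18,(0,1)),
('slot -y 95.5',(-80,95.5),(-30,95.5),18,(0,1)),
('near outer bay -95 z24',(-95,-45),(-95,45),24,(1,0)),
('near outer -95 z18',(-95,75),(-95,150),18,(1,0)),
('bay +x z24',(63.5,-50),(63.5,50),24,(1,0)),
('bay -y lip z14',(-40,-53),(40,-53),14,(0,1)),
('bay +y z24',(-60,53),(60,53),24,(0,1)),
('ramp foot -97 z0',(-60,-97),(60,-97),0,(0,1))]
for o in edgescan(im,(.5278,.1367),np.radians(-7.3),E): print(o)
o=get_obs();e=o['ee_pos'];yaw=np.radians(o['tcp_rot'][2]-180);z=e[2]*1000-4.7
E=[('h-y top',(-75,-12),(-20,-12),22+z,(0,1)),('h-y bot',(-75,-12),(-20,-12),z,(0,1)),('h+y top',(-75,12),(-20,12),22+z,(0,1)),('end top',(-80,-10),(-80,10),22+z,(1,0)),('end bot',(-80,-10),(-80,10),z,(1,0))]
for q in edgescan(im,e[:2],yaw,E): print(q)
print(e)
E
python3 run3.py
```

```text
('cut handle end x=-82 z18', [(np.float64(2.0), np.float64(0.6))])
('notch -y 72 z18', [(np.float64(1.25), np.float64(0.9))])
('slot -y 95.5', [(np.float64(-0.75), np.float64(0.8))])
('near outer bay -95 z24', [(np.float64(0.75), np.float64(0.6))])
('near outer -95 z18', [(np.float64(2.75), np.float64(0.2))])
('bay +x z24', [(np.float64(2.25), np.float64(0.8))])
('bay -y lip z14', [(np.float64(-0.75), np.float64(2.2))])
('bay +y z24', [(np.float64(2.25), np.float64(0.3))])
('ramp foot -97 z0', [(np.float64(1.0), np.float64(1.7))])
('h-y top', [(np.float64(-2.25), np.float64(0.5)), (np.float64(4.75), np.float64(0.1))])
('h-y bot', [(np.float64(0.75), np.float64(1.5))])
('h+y top', [(np.float64(-3.25), np.float64(1.1))])
('end top', [])
('end bot', [(np.float64(4.5), np.float64(1.2))])
[0.54180556 0.24447382 0.05154909]
```

Request:
{"method": "play_rows", "body": {"commands": "0.1 0.5 1.3 0 0; 0.1 0.5 1.3 -15 0; 0.1 0.5 1.3 -26 0; 0.1 0.5 1.3 -28 0; 0.1 0.5 1.3 -31 0; 0.1 0.5 1.3 -34 0; 0.1 0.5 1.3 -34 0"}}

```text
time: 4.87
ee_pos: [0.5422, 0.2467, 0.017]
tcp_rot: [-180.0, -0.0, 172.7]
wrist_force: [0.1, -0.4, -1.5]
opening: 0.0231
```

Request:
{"method": "play_rows", "body": {"commands": "0.1 0 -0.5 -2 0; 0.1 0 -0.5 -4 0; 0.1 0 -0.5 -5.5 0; 0.1 0 -0.5 -6.5 0; 0.1 0 -0.5 -6.5 0"}}

```text
time: 5.28
ee_pos: [0.5423, 0.2463, 0.0109]
tcp_rot: [180.0, 0.0, 172.7]
wrist_force: [-1.0, -0.7, -0.4]
opening: 0.0234
```

Request:
{"method": "play_rows", "body": {"commands": "0.2 0 0 0 0; 0.3 0 0 0 0; 0.4 0 0 0 0; 0.42 0 0 0 0; 0.42 0 0 0 0; 0.42 0 0 0 0"}}

```text
time: 5.78
ee_pos: [0.5423, 0.2463, 0.0109]
tcp_rot: [180.0, 0.0, 172.7]
wrist_force: [-0.3, -0.5, -0.0]
opening: 0.0359
```

Request:
{"method": "play_rows", "body": {"commands": "0.42 0 0 5 0; 0.42 0 0 15 0; 0.42 0 0 40 0; 0.42 0 0 80 0; 0.42 -20 -30 110 0; 0.42 -40 -65 110 -7; 0.42 -60 -100 110 -14; 0.42 -80 -140 110 -21; 0.42 -80 -180 110 -28; 0.42 -80 -220 110 -35"}}

```text
time: 6.62
ee_pos: [0.4613, 0.0257, 0.1225]
tcp_rot: [179.9, 0.1, 137.4]
wrist_force: [1.2, -0.5, 0.7]
opening: 0.0358
```

```bash
cat > run4.py <<'E'
from tray import *
im=np.ascontiguousarray(camera('top')[...,::-1]); cv2.imwrite('pics/t4.png',cv2.resize(im[135:285,135:355],None,fx=3.6,fy=3.6,interpolation=cv2.INTER_CUBIC))
o=get_obs();print(o['ee_pos'],o['tcp_rot'],o['opening'])
T=np.array([.5278,.1367]);a=np.radians(-7.3);C=T+.11*np.array([-np.sin(a),np.cos(a)])
E=[('blade tip 80 z10',(80,-25),(80,25),10,(1,0)),
('blade +y 27',(50,27),(78,27),10,(0,1)),('blade -y',(50,-27),(78,-27),10,(0,1)),
('h+y back',(-78,12),(-40,12),28,(0,1)),('h+y fr',(-40,12),(5,12),28,(0,1)),
('h-y back',(-78,-12),(-40,-12),28,(0,1)),('h-y fr',(-40,-12),(5,-12),28,(0,1)),
('h end z28',(-80,-9),(-80,9),28,(1,0))]
for q in edgescan(im,C,a,E): print(q)
E
python3 run4.py
```

```text
[0.46162344 0.01954    0.12245626] [-179.97613152    0.19594675  136.64314768] 0.03584101878010743
('blade tip 80 z10', [(np.float64(-0.5), np.float64(2.2)), (np.float64(4.25), np.float64(2.1))])
('blade +y 27', [(np.float64(0.5), np.float64(2.7)), (np.float64(4.5), np.float64(3.4))])
('blade -y', [(np.float64(-1.75), np.float64(1.9)), (np.float64(1.75), np.float64(1.4))])
('h+y back', [(np.float64(0.5), np.float64(5.9))])
('h+y fr', [(np.float64(1.0), np.float64(4.4))])
('h-y back', [(np.float64(-3.75), np.float64(5.5)), (np.float64(0.5), np.float64(2.1))])
('h-y fr', [(np.float64(-3.5), np.float64(4.6)), (np.float64(0.5), np.float64(2.2))])
('h end z28', [(np.float64(-3.0), np.float64(4.8))])
```

View pics/t4.png

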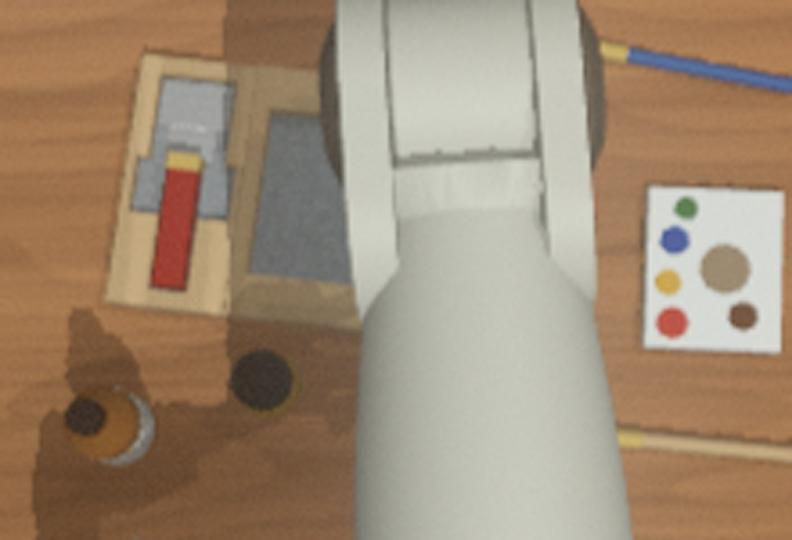

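The scraper is seated: every blade and handle edge is within about 1 mm of the predicted home pose. Next I'll go behind the slab.

Request:
{"method": "play_rows", "body": {"commands": "0.59 2 -40 0 -7; 0.59 4 -80 0 -14; 0.59 4 -120 0 -21; 0.59 4 -155 0 -28; 0.59 4 -190 0 -35; 0.59 4 -225 0 -42; 0.59 4 -254 0 -49; 0.59 4 -258 -20 -51.5; 0.59 4 -258 -50 -51.5; 0.59 4 -258 -50 -51.5"}}

```text
time: 7.5
ee_pos: [0.4641, -0.2308, 0.0668]
tcp_rot: [-179.7, -0.1, 86.1]
wrist_force: [-1.2, 0.6, -1.1]
opening: 0.0504
```

```bash
cat > run5.py <<'E'
from tray import *
import sys
im=np.ascontiguousarray(camera('top')[...,::-1]); cv2.imwrite(f'pics/{sys.argv[1]}.png',cv2.resize(im[120:300,150:390],None,fx=3.3,fy=3.3,interpolation=cv2.INTER_CUBIC))
o=get_obs();print(o['ee_pos'],o['tcp_rot'],o['opening'],o['wrist_force'])
E
python3 run5.py t5
```

```text
[ 0.46474966 -0.23053361  0.0692776 ] [-1.79772894e+02 -9.63884415e-02  8.61928082e+01] 0.05036707288240148 [-0.74721313 -0.66661537  0.2783294 ]
```

View pics/t5.png

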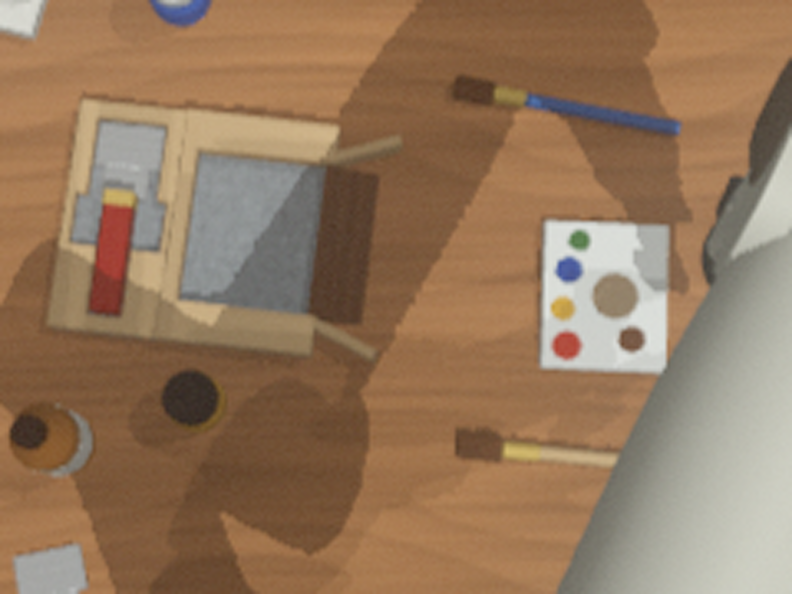

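Request:
{"method": "play_rows", "body": {"commands": "0.59 1.5 0 -25 0; 0.59 1.5 0 -45 0; 0.59 1.5 0 -60 0; 0.59 1.5 0 -65 0; 0.59 1.5 0 -65 0; 0.59 2 5 -65 0; 0.59 2.5 10 -65 0; 0.59 2.5 14 -65 0; 0.59 2.5 14 -65 0"}}

```text
time: 8.3
ee_pos: [0.4693, -0.2163, 0.0069]
tcp_rot: [179.9, 0.0, 86.3]
wrist_force: [-0.1, -0.7, -0.2]
opening: 0.0506
```

```bash
python3 run5.py t6
python3 - <<'E'
from h import *
im=camera('side')[...,::-1]; cv2.imwrite('pics/s6.png',cv2.resize(im[170:300,240:400],None,fx=4.5,fy=4.5,interpolation=cv2.INTER_CUBIC))
E
```

```text
[ 0.46923569 -0.21661899  0.00663951] [1.79938911e+02 2.39297909e-02 8.62587855e+01] 0.050370771479708566 [ 0.20676825  0.36339453 -0.12756158]
```

View pics/s6.png

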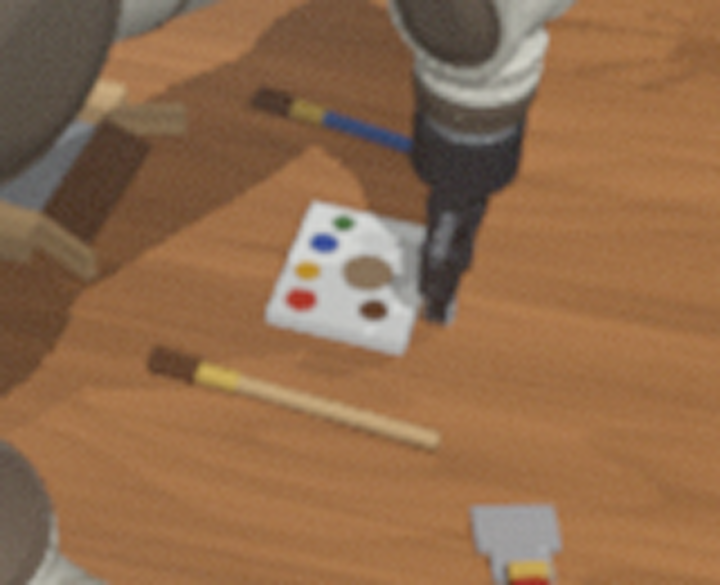

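Request:
{"method": "play_rows", "body": {"commands": "0.4 -1 0 -2 0; 0.36 -1 0 -4.5 0; 0.36 -1 0 -4.5 0; 0.36 -1 0 -4.5 0; 0.36 -0.5 4 -4.5 0; 0.36 0 8 -4.5 0; 0.36 1 14 -4.5 0; 0.36 2.5 20 -4.5 0; 0.36 4 26 -4.5 0; 0.36 4 26 -4.5 0"}}

```text
time: 9.23
ee_pos: [0.4731, -0.1897, 0.0013]
tcp_rot: [180.0, -0.0, 86.3]
wrist_force: [0.6, 0.1, 0.6]
opening: 0.031
```

```bash
cat > run6.py <<'E'
from tray import *
import sys
im=np.ascontiguousarray(camera('top')[...,::-1]); 
cv2.imwrite(f'pics/{sys.argv[1]}.png',cv2.resize(im[120:300,150:390],None,fx=3.3,fy=3.3,interpolation=cv2.INTER_CUBIC))
o=get_obs();print(o['ee_pos'],o['tcp_rot'],o['opening'],o['wrist_force'])
yaw=np.radians(o['tcp_rot'][2]-90); P=o['ee_pos'][:2]+.061*np.array([-np.sin(yaw),np.cos(yaw)])
print('slab if in contact',P,np.degrees(yaw))
E=[('+x',(60,-45),(60,45),12,(1,0)),('-x',(-60,-45),(-60,45),12,(1,0)),
('+y a',(-55,50),(-5,50),12,(0,1)),('+y b',(5,50),(55,50),12,(0,1)),('-y a',(-55,-50),(-25,-50),12,(0,1)),('-y b',(25,-50),(55,-50),12,(0,1))]
for o in edgescan(im,P,yaw,E,14): print(o)
E
python3 run6.py t7
```

```text
[ 0.47306405 -0.19019353  0.00138062] [ 1.79987268e+02 -1.35703960e-02  8.62751008e+01] 0.03057158380415737 [-0.4696074   0.40640757  0.86237258]
slab if in contact [ 0.47702698 -0.12932239] -3.7248992474743545
('+x', [(np.float64(0.75), np.float64(5.5))])
('-x', [(np.float64(-1.75), np.float64(3.1))])
('+y a', [(np.float64(-8.75), np.float64(3.2)), (np.float64(1.25), np.float64(6.0)), (np.float64(5.25), np.float64(1.8))])
('+y b', [(np.float64(-9.5), np.float64(3.0)), (np.float64(1.25), np.float64(6.8))])
('-y a', [(np.float64(-10.25), np.float64(0.3)), (np.float64(-4.75), np.float64(0.3)), (np.float64(0.25), np.float64(0.4)), (np.float64(5.75), np.float64(0.4)), (np.float64(13.25), np.float64(0.3))])
('-y b', [(np.float64(-6.75), np.float64(2.5)), (np.float64(3.5), np.float64(1.1)), (np.float64(9.75), np.float64(1.7))])
```

View pics/t7.png

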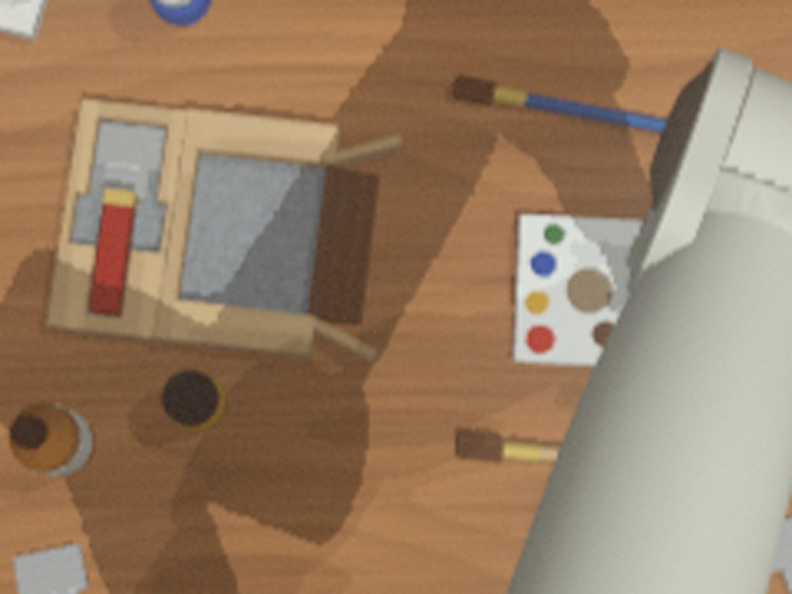

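Request:
{"method": "play_rows", "body": {"commands": "0.36 1 5 0.5 0; 0.36 2.5 12 0.5 -0.4; 0.36 4.5 20 0.5 -0.8; 0.36 6.5 29 0.5 -1.2; 0.36 8.5 38 0.5 -1.6; 0.36 10.5 47 0.5 -2; 0.36 12.5 56 0.5 -2.4; 0.36 14 63 0.5 -2.7; 0.36 15 68 0.5 -2.9; 0.36 15 68 0.5 -2.9"}}

```text
time: 10.12
ee_pos: [0.488, -0.1219, 0.0018]
tcp_rot: [180.0, -0.0, 83.3]
wrist_force: [0.5, -0.3, -0.7]
opening: 0.0308
```

```bash
python3 run6.py t8
```

```text
[ 0.48791959 -0.12236913  0.00180653] [ 1.79995686e+02 -1.96785104e-02  8.33578198e+01] 0.030642381230100494 [-0.9253354   0.93627476  0.52709551]
slab if in contact [ 0.49497537 -0.06177857] -6.642180212200103
('+x', [(np.float64(0.5), np.float64(4.2))])
('-x', [(np.float64(-1.75), np.float64(2.8)), (np.float64(6.75), np.float64(1.1))])
('+y a', [(np.float64(-7.75), np.float64(2.7)), (np.float64(1.25), np.float64(6.3))])
('+y b', [(np.float64(-9.75), np.float64(3.1)), (np.float64(1.25), np.float64(6.6))])
('-y a', [(np.float64(-10.0), np.float64(0.3)), (np.float64(-3.75), np.float64(0.3)), (np.float64(4.0), np.float64(0.4)), (np.float64(11.5), np.float64(0.5))])
('-y b', [(np.float64(-11.5), np.float64(1.9)), (np.float64(-1.75), np.float64(0.7))])
```

View pics/t8.png

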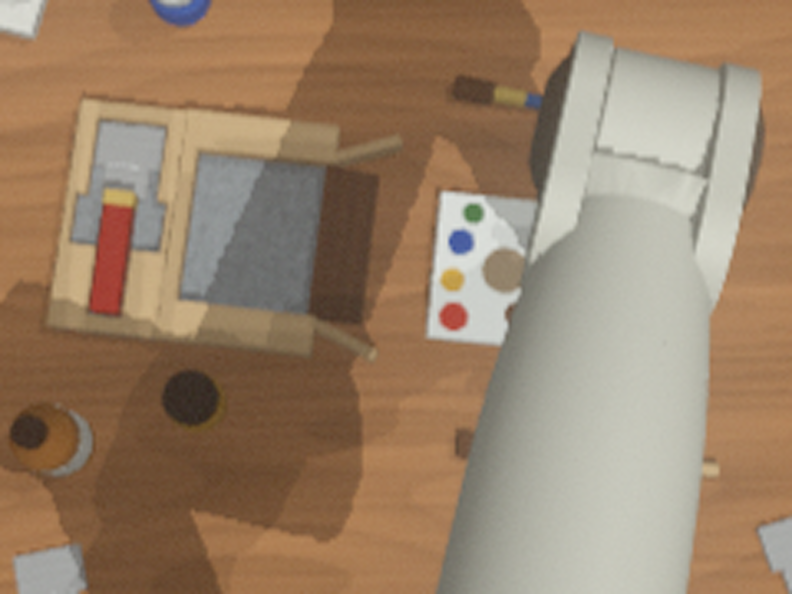

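Request:
{"method": "play_rows", "body": {"commands": "0.36 1 5 0 -0.1; 0.36 2.5 12 0 -0.2; 0.36 4.5 20 0 -0.3; 0.36 6.5 29 0 -0.4; 0.36 8.5 38 0 -0.5; 0.36 10.5 47 0 -0.6; 0.36 12.5 56 0 -0.7; 0.36 14 63 0 -0.7; 0.36 15.5 69 0 -0.7; 0.36 15.5 69 0 -0.7"}}

```text
time: 11.0
ee_pos: [0.5036, -0.0527, 0.0017]
tcp_rot: [-180.0, -0.0, 82.7]
wrist_force: [0.8, 0.3, 0.1]
opening: 0.0303
```

```bash
python3 run6.py t9;  python3 - <<'E'
from h import *
im=camera('side')[...,::-1]; cv2.imwrite('pics/s9.png',cv2.resize(im[150:300,180:360],None,fx=4,fy=4,interpolation=cv2.INTER_CUBIC))
E
```

```text
[ 0.50346664 -0.0531646   0.00177001] [ 1.79997714e+02 -3.42876212e-02  8.26776723e+01] 0.030650811635153707 [-0.58893194 -0.09068603 -0.3239647 ]
slab if in contact [0.51124116 0.00733794] -7.322327652271838
('+x', [(np.float64(-7.25), np.float64(0.9)), (np.float64(1.5), np.float64(2.7))])
('-x', [(np.float64(-1.25), np.float64(2.2)), (np.float64(7.5), np.float64(1.1))])
('+y a', [(np.float64(1.25), np.float64(5.2))])
('+y b', [(np.float64(1.25), np.float64(5.8))])
('-y a', [(np.float64(-7.25), np.float64(0.2)), (np.float64(-0.5), np.float64(0.3)), (np.float64(5.0), np.float64(0.3)), (np.float64(11.0), np.float64(0.3))])
('-y b', [(np.float64(7.5), np.float64(0.4)), (np.float64(12.75), np.float64(0.9))])
```

View pics/t9.png

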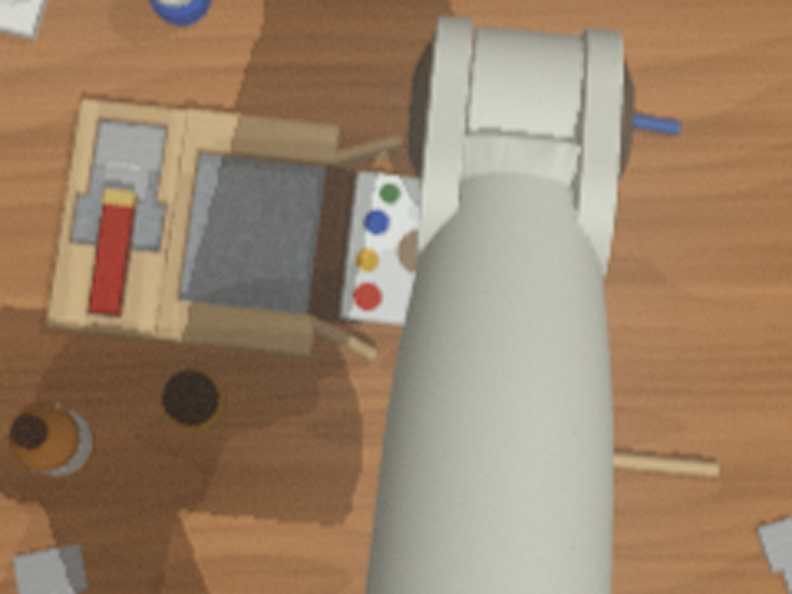

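View pics/s9.png

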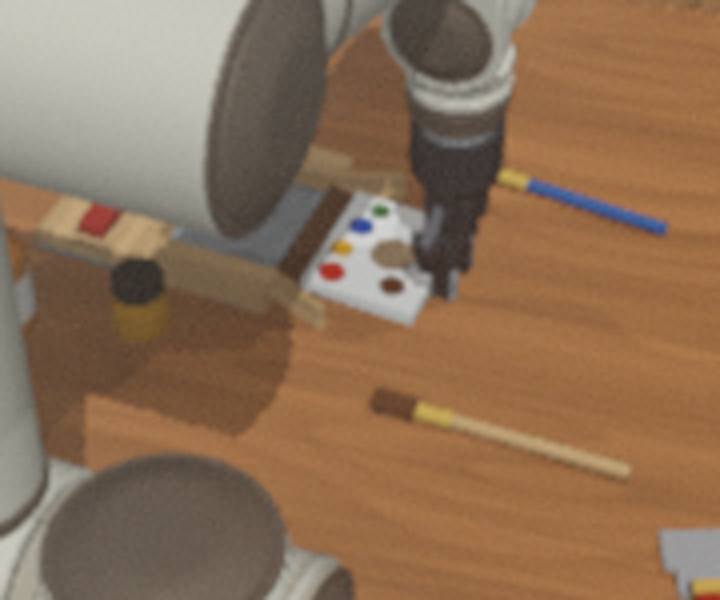

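Request:
{"method": "play_rows", "body": {"commands": "0.36 0.6 5 0 0; 0.36 1.5 12 0 0; 0.36 2.6 20 0 0; 0.36 3.7 29 0 0; 0.36 4.7 37 0 0; 0.36 5.7 45 0 0; 0.36 6.7 53 0 0; 0.36 7.7 60 0 0; 0.36 8.5 66 0 0; 0.36 8.5 66 0 0"}}

```text
time: 11.93
ee_pos: [0.512, 0.0133, 0.0019]
tcp_rot: [180.0, -0.0, 82.7]
wrist_force: [-0.0, 0.7, -0.9]
opening: 0.0309
```

```bash
python3 run5.py t10;  python3 - <<'E'
from h import *
im=camera('side')[...,::-1]; cv2.imwrite('pics/s10.png',cv2.resize(im[150:300,180:360],None,fx=4,fy=4,interpolation=cv2.INTER_CUBIC))
E
```

```text
[0.51191931 0.01275981 0.001853  ] [ 1.79993438e+02 -2.57628524e-02  8.26682242e+01] 0.03103231048686589 [-0.09051926  0.11007582  0.41612742]
```

View pics/t10.png

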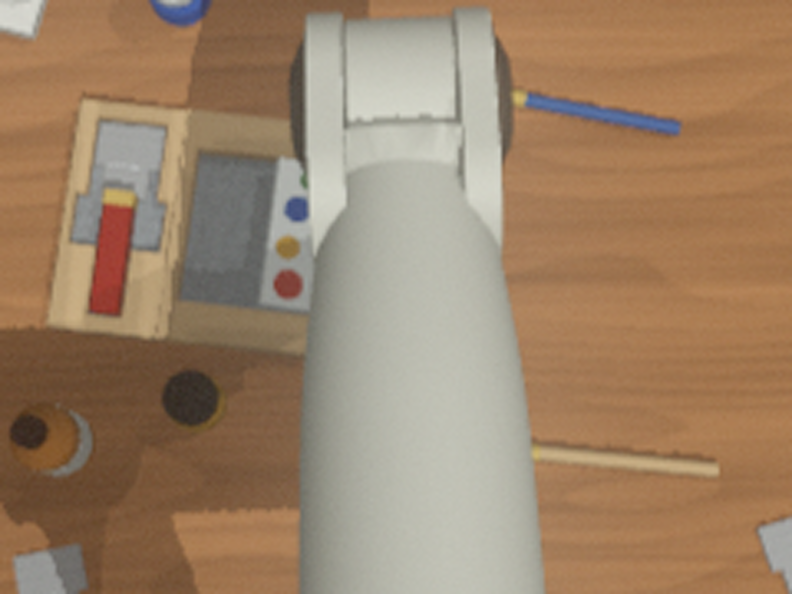

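View pics/s10.png

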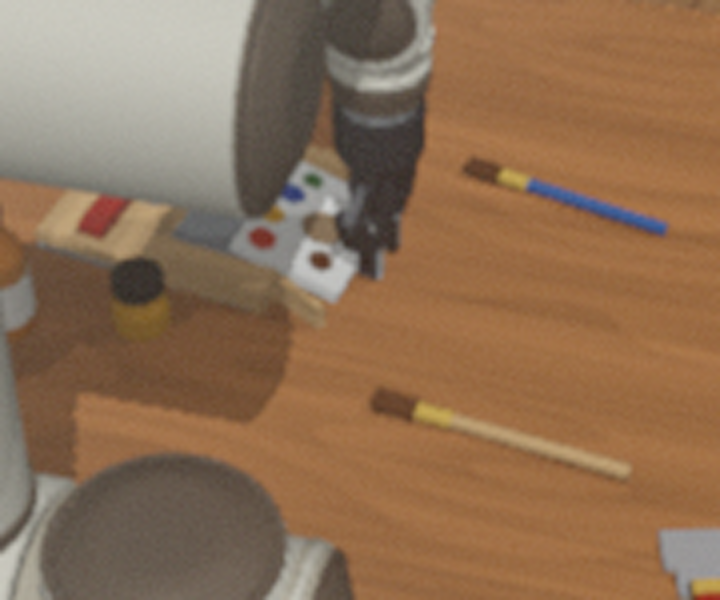

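Request:
{"method": "play_rows", "body": {"commands": "0.36 0.5 4 0 0; 0.36 1 8 0 0; 0.36 1.5 12 1.5 0; 0.36 2.2 17 3.5 0; 0.36 2.9 23 5.5 0; 0.36 3.7 29 7.7 0; 0.36 4.4 35 10 0; 0.36 5.2 41 12 0; 0.36 6 47 13.5 0; 0.36 6.5 51 14.3 0"}}

```text
time: 12.87
ee_pos: [0.5184, 0.0642, 0.0163]
tcp_rot: [180.0, -0.0, 82.6]
wrist_force: [0.1, -0.6, -1.0]
opening: 0.0308
```

```bash
python3 run5.py t11;  python3 - <<'E'
from h import *
im=camera('side')[...,::-1]; cv2.imwrite('pics/s11.png',cv2.resize(im[150:300,180:360],None,fx=4,fy=4,interpolation=cv2.INTER_CUBIC))
E
```

```text
[0.51850671 0.06448898 0.01628816] [ 1.79992706e+02 -5.67719263e-02  8.26604202e+01] 0.030203077538096767 [-0.28454226  0.3557475   0.20456407]
```

View pics/t11.png

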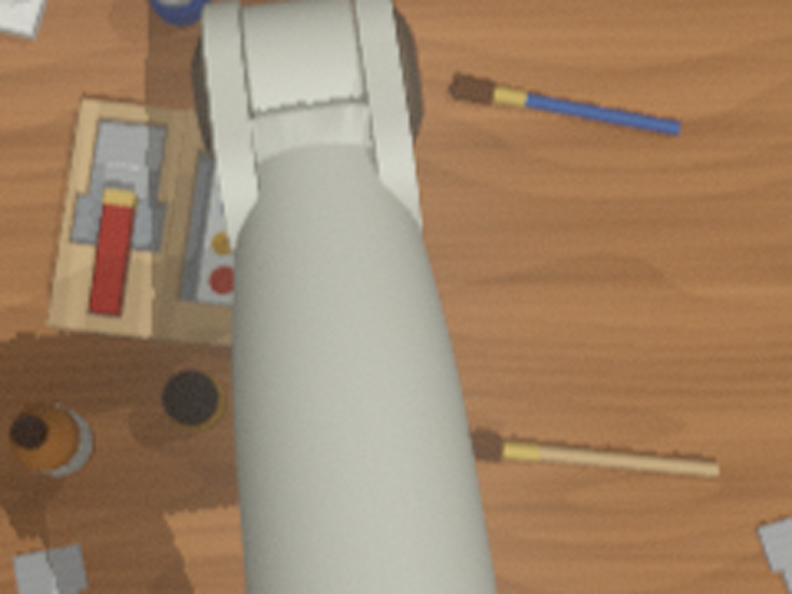

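View pics/s11.png

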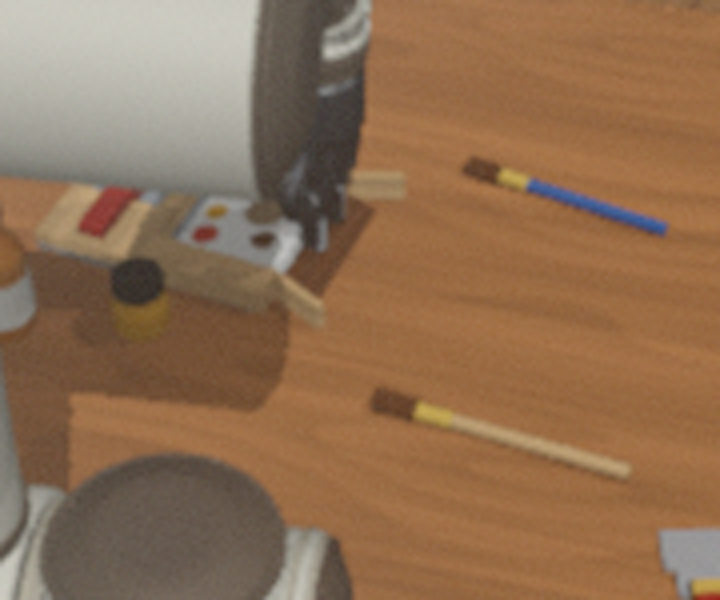

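Request:
{"method": "play_rows", "body": {"commands": "0.36 0.4 3 0 0; 0.36 0.8 6 0 0; 0.36 1.1 8.5 0 0; 0.36 1.3 10 0 0; 0.36 1.4 11 0 0; 0.36 1.4 11 0 0"}}

```text
time: 13.47
ee_pos: [0.5197, 0.0742, 0.0161]
tcp_rot: [-180.0, -0.0, 82.6]
wrist_force: [-0.1, 0.1, -0.3]
opening: 0.0305
```

```bash
python3 run5.py t12;  python3 - <<'E'
from h import *
im=camera('side')[...,::-1]; cv2.imwrite('pics/s12.png',cv2.resize(im[150:300,180:360],None,fx=4,fy=4,interpolation=cv2.INTER_CUBIC))
E
```

```text
[0.51973358 0.07413847 0.01610867] [ 1.79998182e+02 -1.64027238e-02  8.26123895e+01] 0.030554347296074695 [-0.29908916  0.32662501  0.29096406]
```

View pics/s12.png

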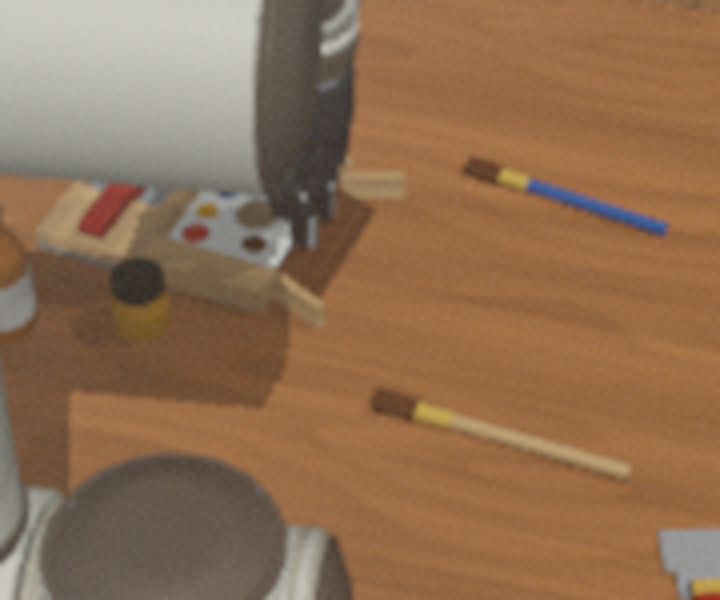

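Request:
{"method": "play_rows", "body": {"commands": "0.36 0.2 1.5 0 0; 0.36 0.4 3 0 0; 0.36 0.5 4 0 0; 0.36 0.5 4 0 0; 0.36 0.5 4 0 0"}}

```text
time: 13.98
ee_pos: [0.5202, 0.0781, 0.0161]
tcp_rot: [180.0, -0.0, 82.6]
wrist_force: [0.5, -0.8, 0.0]
opening: 0.0306
```

```bash
python3 run5.py t13;  python3 - <<'E'
from h import *
im=camera('side')[...,::-1]; cv2.imwrite('pics/s13.png',cv2.resize(im[150:300,180:360],None,fx=4,fy=4,interpolation=cv2.INTER_CUBIC))
E
```

```text
[0.5201971  0.07805843 0.01610246] [ 1.79998873e+02 -1.08438614e-03  8.26125790e+01] 0.030940450060172462 [-0.07365837 -0.87778568  0.14621958]
```

View pics/s13.png

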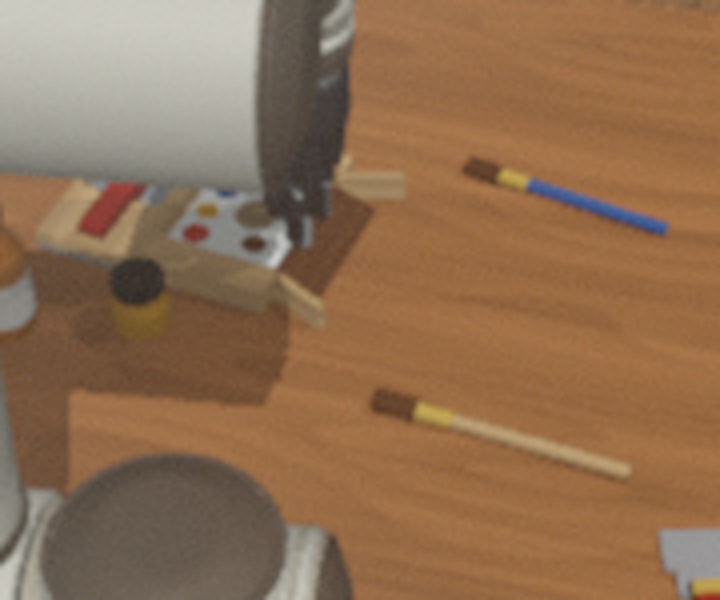

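The slab no longer moves with the fingers, so it has probably dropped in. I'll back off to check.

Request:
{"method": "play_rows", "body": {"commands": "0.36 -1 -8 2 0; 0.36 -3 -20 10 0; 0.36 -5 -30 40 0; 0.36 -5 -50 75 0; 0.36 -5 -90 100 0; 0.36 -5 -130 100 0; 0.36 -5 -170 100 0; 0.36 -5 -205 100 0; 0.36 -5 -205 100 0; 0.36 -5 -205 100 0"}}

```text
time: 14.92
ee_pos: [0.5145, -0.1297, 0.1167]
tcp_rot: [180.0, 0.0, 82.4]
wrist_force: [-0.6, 0.5, 0.9]
opening: 0.0313
```

```bash
cat > run7.py <<'E'
import tray
from tray import *
im=np.ascontiguousarray(camera('top')[...,::-1]); cv2.imwrite('pics/t14.png',cv2.resize(im[120:300,150:390],None,fx=3.3,fy=3.3,interpolation=cv2.INTER_CUBIC))
sd=np.ascontiguousarray(camera('side')[...,::-1]); cv2.imwrite('pics/s14.png',cv2.resize(sd[150:300,180:360],None,fx=4,fy=4,interpolation=cv2.INTER_CUBIC))
T=np.array([.5278,.1367]);a=np.radians(-7.3)
for z in(16,22,28):
  print(z)
  E=[('+x',(60,-40),(60,40),z,(1,0)),('-x',(-60,-40),(-60,40),z,(1,0)),
  ('+y a',(-50,50),(-5,50),z,(0,1)),('+y b',(5,50),(50,50),z,(0,1)),('-y a',(-50,-50),(-5,-50),z,(0,1)),('-y b',(5,-50),(50,-50),z,(0,1))]
  for nm,I,in(('top',im),('side',sd)):
    tray.c=get_calibration(nm)
    print(nm,[(q[0],[tuple(map(float,p)) for p in q[1]]) for q in edgescan(I,T,a,E,8)])
o=get_obs();print(o['ee_pos'],o['wrist_force'])
E
python3 run7.py
```

```text
16
top [('+x', [(0.25, 4.6), (5.0, 2.3)]), ('-x', [(-1.0, 2.2)]), ('+y a', [(-2.25, 5.3), (4.5, 3.2)]), ('+y b', [(-2.0, 5.0), (4.25, 3.1)]), ('-y a', [(-3.0, 7.1)]), ('-y b', [(-3.0, 7.3)])]
side [('+x', [(4.25, 0.3)]), ('-x', [(5.5, 1.0)]), ('+y a', [(-3.75, 0.7), (4.25, 0.6)]), ('+y b', [(-6.25, 0.2), (-2.25, 0.2), (1.75, 0.1), (5.5, 0.1)]), ('-y a', [(-4.75, 3.8)]), ('-y b', [(-4.75, 3.5)])]
22
top [('+x', [(-1.25, 4.6), (3.5, 2.3)]), ('-x', [(-1.75, 2.2)]), ('+y a', [(-3.0, 5.3), (3.5, 3.2)]), ('+y b', [(-3.0, 5.1), (3.25, 3.2)]), ('-y a', [(-3.5, 7.1)]), ('-y b', [(-3.5, 7.4)])]
side [('+x', [(-2.0, 0.2), (6.0, 0.1)]), ('-x', [(-0.5, 1.0)]), ('+y a', [(-6.75, 0.7), (0.75, 0.9)]), ('+y b', [(-5.75, 0.3), (-1.5, 0.2), (2.25, 0.2), (6.5, 0.1)]), ('-y a', [(-7.5, 3.8)]), ('-y b', [(-7.5, 3.5)])]
28
top [('+x', [(-2.5, 4.6), (2.0, 2.4)]), ('-x', [(-2.75, 2.2), (4.25, 0.7)]), ('+y a', [(-4.0, 5.3), (2.5, 3.2)]), ('+y b', [(-3.75, 5.1), (2.25, 3.2)]), ('-y a', [(-4.0, 7.1)]), ('-y b', [(-4.0, 7.4)])]
side [('+x', [(-1.25, 0.1), (5.0, 0.1)]), ('-x', [(-6.25, 1.1), (4.75, 1.3)]), ('+y a', [(-2.25, 1.0)]), ('+y b', [(-4.75, 0.1), (-1.0, 0.1), (3.0, 0.1), (7.0, 0.2)]), ('-y a', []), ('-y b', [])]
[ 0.51482899 -0.12732398  0.1164684 ] [-0.04197904  0.25880522  0.15616558]
```

View pics/t14.png

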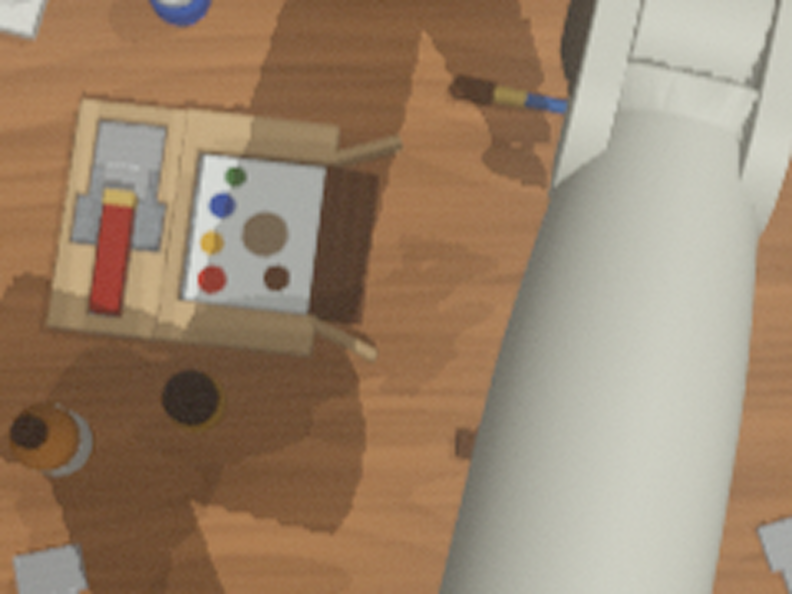

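View pics/s14.png

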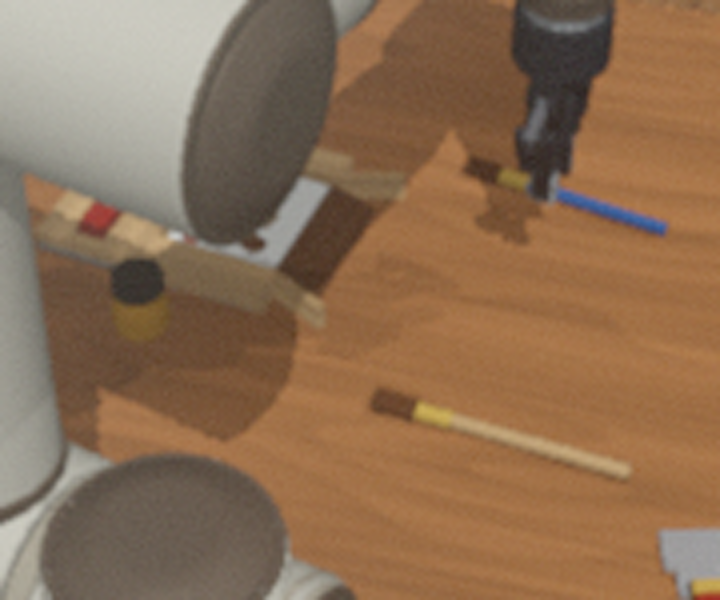

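Intersecting the two views puts the slab's trailing edge at about 14–16 mm high, just inside the lip. That means it is down flat; resting on the lip it would read 26 mm. I'll let the arm settle, then hand in.

Request:
{"method": "play_rows", "body": {"commands": "0.36 0 0 0 0; 0.36 0 0 0 0; 0.36 0 0 0 0; 0.36 0 0 0 0"}}

```text
time: 15.35
ee_pos: [0.5153, -0.1262, 0.1161]
tcp_rot: [180.0, 0.0, 82.7]
wrist_force: [0.5, -0.7, 0.1]
opening: 0.0304
```

```bash
python3 run4.py | tail -8; python3 -c "
from workcell import *
print(get_obs()['wrist_force']); print(job_done())"
```

```text
('blade tip 80 z10', [(np.float64(-0.5), np.float64(2.1)), (np.float64(4.25), np.float64(2.2))])
('blade +y 27', [(np.float64(0.75), np.float64(2.7)), (np.float64(4.75), np.float64(3.4))])
('blade -y', [(np.float64(-1.75), np.float64(2.8)), (np.float64(1.75), np.float64(2.2))])
('h+y back', [(np.float64(0.75), np.float64(5.4))])
('h+y fr', [(np.float64(1.0), np.float64(4.4))])
('h-y back', [(np.float64(-3.75), np.float64(5.5)), (np.float64(0.5), np.float64(2.1))])
('h-y fr', [(np.float64(-3.5), np.float64(4.5)), (np.float64(0.5), np.float64(2.2))])
('h end z28', [(np.float64(-3.0), np.float64(3.4)), (np.float64(1.75), np.float64(2.0))])
[ 0.05493867  0.1697226  -0.47081836]
the job is handed in; nothing more can be done
None
```

The tray is packed and the job is handed in at about 15.4 s. No verdict was reported, so this rests on my last pictures.

- **Scraper:** I laid it into its cut-out and let go. My last check put it within about 1–2 mm of its centre, and it had not moved since release. Two edge readings disagreed by 3–4 mm (one side of the handle and its end). I took these to be the shadow and the side face of the handle, not a real offset.
- **Slab:** I pushed it with two fingers along the table, up the ramp and over the lip, and it dropped into its bay. In the top view it lies about 2.5 mm towards the lip, inside the 6 mm limit. The two views together put its trailing top edge about 14–16 mm above the table, so I judge it flat. The side view's other edges were too faint or blocked by the arm to confirm that independently.
- **Everything else:** The brushes, jars and bottle I could see were where they started, though the arm partly hid the brushes in the last top view. I did not measure any of these, nor re-check the mug and sanding block, which were well clear of the moves. The arm ended clear of everything, with almost no force on the wrist.

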